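# Stow the brush and the stapler in the rack drawers under a wire shelf

## Task

Tidy the trainer-inspection bench: lay the shoe brush in the wide drawer and the stapler in the narrow drawer, each right way up and flat on the drawer's floor, set down and not dropped, passing them in under the wire shelf that overhangs the open drawers. Then push both drawers fully home, and leave everything else on the bench where it stands.

Things in the scene. Friction and masses are not known exactly. Their poses are not given: they have to be found in the camera images.
- brush_mid (a point): shoe brush, a 150 x 58 x 50 mm block standing on its bristles: light wooden back (58 mm wide, 24 to 50 mm above what it stands on) over a dark bristle pad 138 x 50 mm; 0.17 to 0.33 kg. The point is its centre, 25 mm above what it stands on; x along its length, y across, z up
- stapler_mid (a point): black desk stapler, 145 x 38 x 52 mm, on its base: base 38 mm wide and 10 mm high, steel magazine 30 mm wide above it, top arm 34 mm wide from 26 to 52 mm above what it stands on; 0.25 to 0.45 kg. The point is its centre, 26 mm above what it stands on; x along its length, y across, z up
- wide_drawer_floor (a point): centre of the inner floor of the wide grey open-topped drawer, moving with it; x into the rack along the drawer, y left, z up. Inside 120 mm wide (y); inner faces of the front panel at x = -102 mm and of the back wall at +105 mm; floor 14 mm above the table. Side walls 5 mm thick, 36 mm high above the floor; front panel 8 mm thick, 134 mm wide, its top 48 mm above the floor
- narrow_drawer_floor (a point): centre of the inner floor of the narrow grey open-topped drawer, moving with it; x into the rack along the drawer, y left, z up. Inside 92 mm wide (y); inner faces of the front panel at x = -102 mm and of the back wall at +105 mm; floor 14 mm above the table. Side walls 5 mm thick, 36 mm high above the floor; front panel 8 mm thick, 106 mm wide, its top 48 mm above the floor
- wide_drawer_front (a point): middle of the outer face of the wide drawer's front panel, 36 mm above the table, moving with it; axes as its floor point. The panel spans 10 to 62 mm above the table and can be pushed; a 50 mm wide pull lip sticks out 14 mm from it, 55 to 61 mm above the table; below that a blank paper label
- narrow_drawer_front (a point): middle of the outer face of the narrow drawer's front panel, 36 mm above the table, moving with it; axes as its floor point. The panel spans 10 to 62 mm above the table and can be pushed; a 50 mm wide pull lip sticks out 14 mm from it, 55 to 61 mm above the table; below that a blank paper label
- wide_drawer (a joint): how far the wide drawer is pulled out, in m: 0 = fully home in the rack (end stop), 0.145 = out to its stop; it slides along its own x axis, growing towards the robot side, against about 1.5 N friction and stays where it is left
- narrow_drawer (a joint): how far the narrow drawer is pulled out, in m: 0 = fully home in the rack (end stop), 0.145 = out to its stop; it slides along its own x axis, growing towards the robot side, against about 1.5 N friction and stays where it is left
- rack_front (a point): wire rack holding both drawers side by side, centre lines 144 mm apart (which is left varies); point at table level, mid-width, in the plane of the shut drawer fronts; x into the rack, y left, z up. Wire shelf, 265 to 278 mm above the table, over x -55 to 227, y -215 to 215 mm: it overhangs open drawers and shut fronts. Posts 25 mm thick, 310 high, at x -30 and 222, y +-210 mm
- tape_roll: amber tape roll lying flat, 100 mm diameter, 48 mm high; origin at the centre of its underside; a bystander
- label_pad: pad of blank paper labels, 60 x 75 x 14 mm; origin at the centre of its underside; a bystander
- spray_bottle: white bottle with black cap, 64 mm diameter, 190 mm high; origin at the centre of its underside; a bystander
- mug: white mug, 80 mm diameter, 95 mm high, handle towards its +y; origin at the centre of its underside; a bystander
- phone: black phone lying flat, 150 x 74 x 9 mm; origin at the centre of its underside; a bystander
- trainer: grey, white and red trainer, 270 x 92 x 110 mm, standing on its sole, toe to its +x; origin at the centre of its sole; a bystander
There are look-alikes about, which are no part of the job. Leave any pink or red look-alike of the part that bears stapler_mid alone.

How it is judged:
By the outcome, as a careful person would: the job done as asked, in the order asked, and still so for the second after the job is handed in, with the robot touching nothing.
It also fails if it takes over 69 s, if anything falls off the work surface, if the arm or the gripper's body presses on something with over 40 N, if the wrist force passes 120 N, or if a joint passes its speed limit or range.

## Robot

A 6-joint arm with a two-finger parallel gripper is mounted at the origin on the work surface. World frame = base frame: x ahead of the robot, y to its left, z up, the work surface at z = 0. Lengths are in m, angles in rad, forces in N, time in s.
With the tool pointing down it reaches from about 0.35 to 0.975 m from the base axis. Payload 7.1 kg.
Tool frame: the origin (TCP) lies midway between the tips of the shut fingers; the grasp point (between the pads) lies 19 mm behind it; z points along the fingers, y is the line along which they close (so a half turn about z gives the same grasp; the last joint's range is limited). The gripper opens to 88 mm and grips with 3 to 60 N. Pads are 20 mm wide; open, the fingers measure 115 mm over their backs; the gripper's body (75 mm by 178 mm) begins 61 mm behind the grasp point.
Start: joints at [1.323, 0.423, 1.63, -0, 1.089, -0.019], TCP at [0.142, 0.609, 0.203] pointing down, gripper open.
Joint ranges: [-3, 3], [-0.9, 2.11], [0.09, 2.58], [-1.31, 4.45], [0.11, 2.69], [-2.54, 2.54]. Speed limits (rad/s): [2.39, 2.39, 3.01, 3.14, 3.14, 3.14].

## Interface

Orientations are given as a unit quaternion [w, x, y, z].
In Python, from station import move_pose, movel, movej, command_gripper, wait, inverse_kinematics, read_camera, camera_info, MotionError, job_done, get_time, get_joint_pos, get_qvel, get_effort, get_tcp_pos, get_ee_rot, get_ft_force, get_ft_torque, get_grip_width, get_finger_force gives the robot as it stands. Calls block until the motion is done:
- move_pose(position, orientation): joint-space move of the TCP to a pose.
- movel(position, frame=None, v=0.15, until_force=None): straight line of the TCP; frame=None keeps the orientation; v is the mean speed in m/s. With until_force (N) it stops when the force on the tool has changed by that much, and returns True; else False.
- movej(angles): joint-space move.
- command_gripper(opening): opening from 0.0 (shut) to 1.0 (fully open); the grip force is fixed at half the most; returns when the fingers have stopped.
- wait(seconds).
- inverse_kinematics(position, orientation): joint angles nearest the present ones, or None.
- read_camera(name): name is "side" or "top" or "wrist"; returns the picture (400x640x3 uint8, red, green, blue); there is no depth.
- camera_info(name): a dict with "intrinsics" (3x3 intrinsics, pixels), "dist" ([k1, k2, p1, p2, k3] as OpenCV has them; the pictures are not rectified), "T" (4x4, takes a point from camera to world coordinates); the wrist camera has in their place "tool_from_camera" (4x4, takes a point from camera to tool coordinates, whose origin is the TCP and whose axes are the flange's). Camera axes: x right, y up, looking along -z (the intrinsics and any distortion apply to the point x, -y, -z); pixel columns grow to the right and rows downward; lengths in m; the calibration is good to about 2 mm. A picture is of the moment at which its call begins: read the wrist's pose just before it. camera_info takes no time and is no camera call.
A pose or a line that the arm cannot do raises MotionError and nothing moves.
- job_done(): hands the job in; it is judged then, once.
Readings, each from a call of its own:
- get_time(): time.
- get_joint_pos(): joint angles.
- get_qvel(): joint speeds.
- get_effort(): joint torques, N m.
- get_tcp_pos(): TCP position.
- get_ee_rot(): TCP orientation.
- get_ft_force(): force on the tool from outside, world axes, zero at the start.
- get_ft_torque(): the same for the moment, N m.
- get_grip_width(): opening from 0.0 (shut) to 1.0 (fully open).
- get_finger_force(): force on a finger pad.
Only numpy, scipy, OpenCV 4.12 (cv2) and the standard library are available. Lean on these libraries where they do the work, as an engineer would, in place of code of your own. Each camera call takes 0.05 s, during which the arm holds its last target. There are 200 camera calls.

## Working session

There is one attempt and no reset: what is moved stays moved. The work goes in short steps, each a Python script; the robot and the scene stay as the last script left them, time stands still between calls to the robot, and variables do not carry over. Pictures are saved under pics/ and viewed, at most 11 in all, crops included, and the job is handed in when it is done.

```bash
ls; mkdir -p pics
python3 - <<'E'
from station import *
import cv2,numpy as np
for n in("top","side"):
    im=read_camera(n); cv2.imwrite(f"pics/{n}0.png",im[:,:,::-1])
    c=camera_info(n); print(n,np.round(c["intrinsics"],1).tolist(),c["dist"],np.round(c["T"],3).tolist())
print(camera_info("wrist"), get_time(), get_ee_rot())
E
```

```text
pics
top [[371.5, 0.0, 316.4], [0.0, 371.5, 196.9], [0.0, 0.0, 1.0]] [0.0018593 0.        0.        0.        0.       ] [[0.117, 0.973, -0.199, 0.264], [-0.993, 0.115, -0.02, -0.018], [0.003, 0.2, 0.98, 1.144], [0.0, 0.0, 0.0, 1.0]]
side [[512.8, 0.0, 318.8], [0.0, 512.8, 200.4], [0.0, 0.0, 1.0]] [-0.10318209  0.          0.          0.          0.        ] [[0.885, 0.324, -0.335, -0.157], [-0.466, 0.629, -0.623, -1.163], [0.009, 0.707, 0.707, 1.381], [0.0, 0.0, 0.0, 1.0]]
{'intrinsics': array([[305.4525027 ,   0.        , 322.16575977],
       [  0.        , 305.4525027 , 203.79104688],
       [  0.        ,   0.        ,   1.        ]]), 'dist': array([0.00432304, 0.        , 0.        , 0.        , 0.        ]), 'tool_from_camera': array([[-9.72501573e-05,  9.68144671e-01,  2.50391466e-01,
         6.80168989e-02],
       [ 9.99999794e-01, -6.47048558e-05,  6.38575273e-04,
        -4.93792395e-04],
       [ 6.34434791e-04,  2.50391477e-01, -9.68144465e-01,
        -1.80514234e-01],
       [ 0.00000000e+00,  0.00000000e+00,  0.00000000e+00,
         1.00000000e+00]])} 0.1 [-9.04655001e-05  1.14153366e-01  9.93462886e-01 -7.03209083e-04]
```

View pics/top0.png

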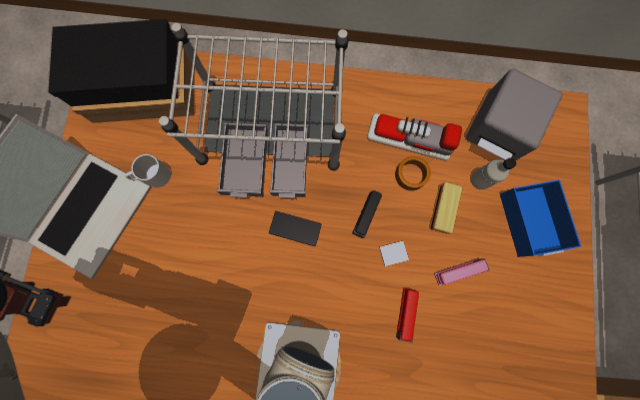

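View pics/side0.png

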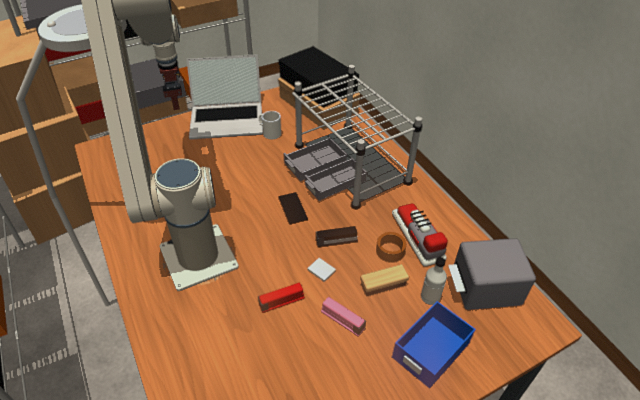

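The top view shows the black stapler at (367,214), the brush at (447,208), the wide drawer at (243,160) on the left and the narrow drawer at (289,160). The red and pink staplers are decoys. Next I'll enlarge these areas.

Run:
```python
import cv2
im=cv2.imread("pics/top0.png")
a=cv2.resize(im[20:220,155:355],None,fx=3,fy=3,interpolation=cv2.INTER_CUBIC)
cv2.imwrite("pics/a.png",a)
b=cv2.resize(im[170:250,345:475],None,fx=6,fy=6,interpolation=cv2.INTER_CUBIC)
cv2.imwrite("pics/b.png",b)
```

```text
(no output)
```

View pics/a.png

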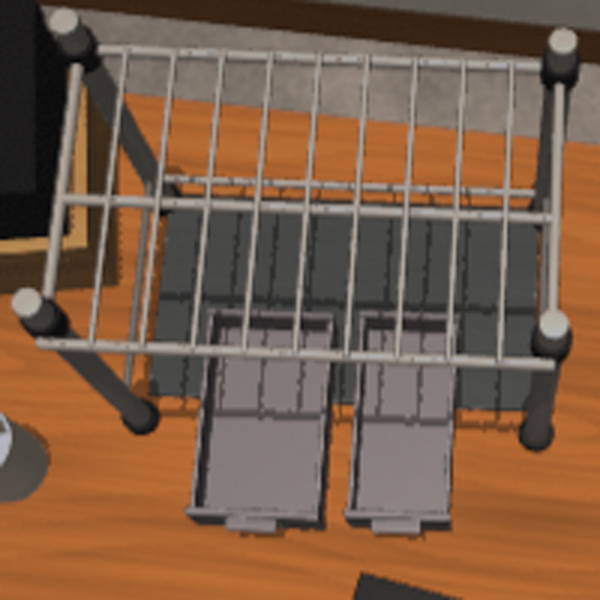

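View pics/b.png

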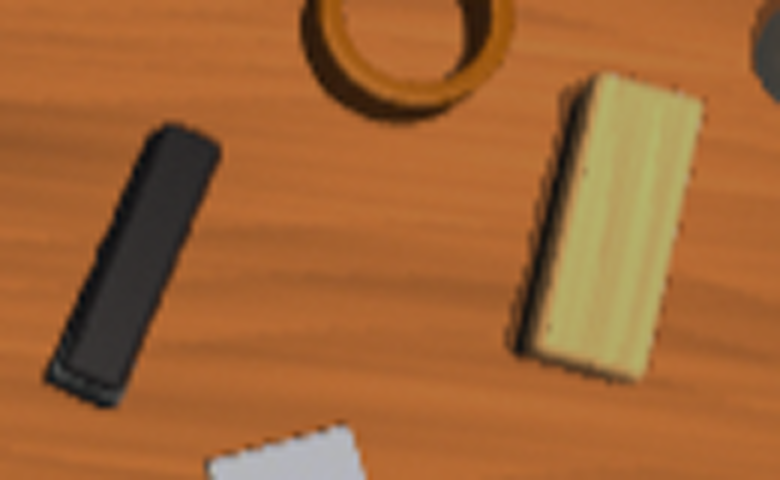

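The first crop shows the drawer fronts' top edges: wide (188,516) to (326,524), narrow (346,516) to (450,524). The post tops are at (28,303), (553,325), (70,27) and (562,43). In the second crop the brush top corners are (600,72), (703,100), (642,382) and (530,350). The stapler top corners are about (165,122), (222,150), (122,390) and (62,362).

```bash
cat > h.py <<'E'
import numpy as np, cv2
from station import *
def ray(K,d,T,px,z):
    p=cv2.undistortPoints(np.array([[px]],float),K,np.asarray(d,float))[0,0]
    v=T[:3,:3]@[p[0],-p[1],-1]; o=T[:3,3]
    return o+v*(z-o[2])/v[2]
def pt(name,px,z,tool=None):
    c=camera_info(name)
    T=c["T"] if tool is None else tool@c["tool_from_camera"]
    return ray(c["intrinsics"],c["dist"],np.asarray(T),px,z)
def project(P,tool):
    c=camera_info("wrist");T=tool@c["tool_from_camera"]
    q=np.linalg.inv(T)@np.append(P,1);q=q[:3]
    return cv2.projectPoints(np.array([[q[0],-q[1],-q[2]]]),np.zeros(3),np.zeros(3),c["intrinsics"],c["dist"])[0].ravel()
from scipy.spatial.transform import Rotation as R
def tool():
    q=get_ee_rot();T=np.eye(4);T[:3,:3]=R.from_quat([q[1],q[2],q[3],q[0]]).as_matrix();T[:3,3]=get_tcp_pos();return T
def quat(a,tilt=0):
    """tool down, tool x axis along heading a; tilt: leans top of tool back (away from heading) by tilt"""
    x=np.array([np.cos(a),np.sin(a),0]);z=np.array([0,0,-1.]);y=np.cross(z,x)
    M=R.from_rotvec(y*tilt).as_matrix()@np.c_[x,y,z]
    q=R.from_matrix(M).as_quat();return [q[3],q[0],q[1],q[2]]
E
python3 - <<'E'
from h import *
A=lambda x,y:(155+(x+.5)/3-.5,20+(y+.5)/3-.5)
B=lambda x,y:(345+(x+.5)/6-.5,170+(y+.5)/6-.5)
for n,f,z,l in[("wide",A,.062,[(188,516),(326,524)]),("nar",A,.062,[(346,516),(450,524)]),("post",A,.31,[(28,303),(553,325),(70,27),(562,43)]),
 ("brush",B,.05,[(600,72),(703,100),(642,382),(530,350)]),("stap",B,.052,[(165,122),(222,150),(122,390),(62,362)])]:
    P=np.array([pt("top",f(*p),z) for p in l]); d=P[-1]-P[0]; w=P[1]-P[0]
    print(n,P[:,:2].round(3).tolist(),"mean",P.mean(0).round(4),"ang03",np.arctan2(d[1],d[0]).round(3),"ang01",np.arctan2(w[1],w[0]).round(3),np.linalg.norm(d).round(3),np.linalg.norm(w).round(3))
for a in(0,.3,np.pi):
    q=quat(a)
    print(a,q)
E
```

```text
wide [[0.465, 0.299], [0.473, 0.162]] mean [0.4695 0.2306 0.062 ] ang03 -1.512 ang01 -1.512 0.137 0.137
nar [[0.484, 0.144], [0.488, 0.04]] mean [0.4858 0.0918 0.062 ] ang03 -1.532 ang01 -1.532 0.104 0.104
post [[0.576, 0.382], [0.606, -0.035], [0.823, 0.396], [0.857, -0.016]] mean [0.7154 0.1819 0.31  ] ang03 -0.956 ang01 -1.497 0.487 0.418
brush [[0.579, -0.376], [0.571, -0.428], [0.425, -0.404], [0.434, -0.348]] mean [ 0.5022 -0.3892  0.05  ] ang03 2.954 ang01 -1.731 0.148 0.053
stap [[0.527, -0.16], [0.516, -0.189], [0.391, -0.15], [0.401, -0.12]] mean [ 0.4588 -0.1546  0.052 ] ang03 2.836 ang01 -1.926 0.132 0.032
0 [np.float64(0.0), np.float64(1.0), np.float64(0.0), np.float64(0.0)]
0.3 [np.float64(0.0), np.float64(0.9887710779360424), np.float64(0.14943813247359922), np.float64(0.0)]
3.141592653589793 [np.float64(0.0), np.float64(6.123233995736766e-17), np.float64(1.0), np.float64(0.0)]
```

Run:
```python
from h import *
# heading pi: tool x points back to robot; tilt<0 ?
for t in(.35,-.35):
    q=quat(np.pi,t); print(t,R.from_quat([q[1],q[2],q[3],q[0]]).as_matrix()[:,2].round(2))
yaw=.07
def s(x,y): return np.array([.621,.1756])+R.from_euler('z',yaw).as_matrix()[:2,:2]@[x,y]
for flip in(0,np.pi):
  for name,p,z,a,t in [("brush",(.5,-.385),.02,-.175,.35),("bhi",(.42,-.3),.25,-.1,.35),("mid",(.42,0),.25,0,.35),("pre",s(-.16,.072),.1,yaw,.35),("place",s(-.05,.072),.035,yaw,.35),("stap",(.455,-.15),.02,-.305,.35),("nplace",s(-.05,-.072),.035,yaw,.35)]+[(f"push{x},{t}",s(x,y),.028,yaw,t) for y in (.072,-.072) for x in(-.18,-.1,-.01) for t in(.4,.7)]:
    q=quat(a+flip, t if not flip else -t)
    j=inverse_kinematics([*p,z],q)
    j2=inverse_kinematics([*p,z],quat(a+flip, -t if not flip else t))
    print(flip>0,name,None if j is None else np.round(j,2), None if j2 is None else np.round(j2,2))
```

```text
0.35 [-0.34  0.   -0.94]
-0.35 [ 0.34 -0.   -0.94]
False brush [-0.78  0.61  1.93  0.58  0.36  0.45] [-0.6   0.81  1.45 -0.15  1.2   1.22]
False bhi [-0.78  0.08  2.03  0.31  0.78  0.7 ] [-0.55  0.38  1.63 -0.15  1.45  1.16]
False mid [-0.04 -0.13  2.23  0.02  0.69  1.52] [-0.02  0.26  1.81 -0.01  1.43  1.55]
False pre [ 0.56  0.33  2.17 -0.47  0.37  2.47] [0.39 0.57 1.72 0.11 1.19 1.83]
False place [ 0.46  0.56  1.98 -0.45  0.3   2.37] [0.34 0.78 1.47 0.1  1.23 1.79]
False stap None [-0.34  0.67  1.8  -0.01  1.03  1.55]
False nplace [ 0.17  0.53  2.06 -0.17  0.21  1.83] [0.14 0.75 1.54 0.03 1.2  1.63]
False push-0.18,0.4 None [0.39 0.68 1.74 0.14 1.1  1.8 ]
False push-0.18,0.7 [ 0.74  0.62  2.39  3.92  0.6  -1.72] [0.35 0.84 1.55 0.18 1.43 1.76]
False push-0.1,0.4 None [0.35 0.76 1.56 0.12 1.21 1.79]
False push-0.1,0.7 [ 0.61  0.63  2.26  3.91  0.49 -1.85] [0.32 0.93 1.34 0.16 1.56 1.76]
False push-0.01,0.4 [ 0.44  0.61  1.93 -0.56  0.27  2.46] [0.32 0.87 1.33 0.1  1.34 1.78]
False push-0.01,0.7 [ 0.51  0.66  2.09  3.97  0.38 -2.02] [0.3  1.04 1.08 0.15 1.71 1.76]
False push-0.18,0.
[... 1291 characters left out ...]
2  0.93  1.34  0.16  1.56 -1.38]
True push-0.01,0.4 [ 0.44  0.61  1.93 -0.56  0.27 -0.69] [ 0.32  0.87  1.33  0.1   1.34 -1.36]
True push-0.01,0.7 [0.51 0.66 2.09 3.97 0.38 1.12] [ 0.3   1.04  1.08  0.15  1.71 -1.38]
True push-0.18,0.4 None [ 0.15  0.65  1.82  0.04  1.07 -1.51]
True push-0.18,0.7 [0.27 0.64 2.53 3.33 0.73 1.58] [ 0.14  0.82  1.62  0.05  1.41 -1.52]
True push-0.1,0.4 None [ 0.14  0.73  1.63  0.03  1.18 -1.52]
True push-0.1,0.7 [0.22 0.62 2.37 3.33 0.55 1.53] [ 0.13  0.9   1.41  0.04  1.53 -1.52]
True push-0.01,0.4 [ 0.17  0.58  2.01 -0.24  0.16 -1.25] [ 0.13  0.83  1.4   0.03  1.31 -1.52]
True push-0.01,0.7 [0.19 0.64 2.19 3.34 0.38 1.47] [ 0.13  1.01  1.15  0.04  1.68 -1.52]
```

```bash
cat >> h.py <<'E'
TILT=.2
def qf(a,t=None):  # tool forward-pointing along yaw a, camera on the robot side
    return quat(a+np.pi,-(TILT if t is None else t))
def snap(n):
    T=tool(); im=read_camera("wrist"); cv2.imwrite(f"pics/{n}.png",im[:,:,::-1]); np.save(f"pics/{n}.npy",T)
E
python3 - <<'E'
from h import *
move_pose([.38,.17,.28],qf(.07)); snap("w1"); print(get_time(),get_joint_pos())
move_pose([.40,-.24,.28],qf(-.1)); snap("w2"); print(get_time(),get_joint_pos(), get_ft_force())
E
```

```text
1.975 [ 0.45158586 -0.09711416  2.09107054 -0.08982952  0.96355668 -1.1454229 ]
3.5417 [-6.36188044e-01 -1.10195556e-03  2.00159585e+00  1.23608512e-01
  9.72488140e-01 -2.16934169e+00] [-0.05982054  0.31910549  0.46584773]
```

View pics/w1.png

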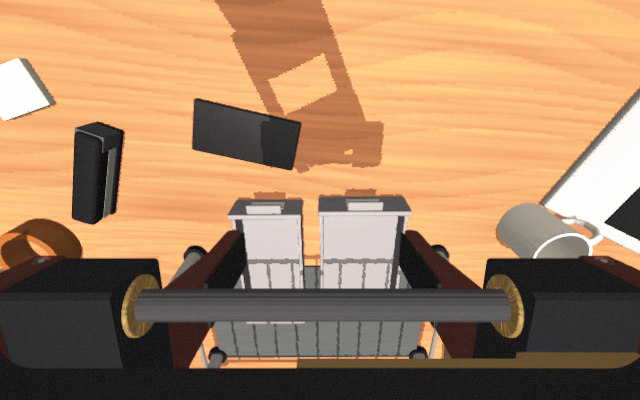

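View pics/w2.png

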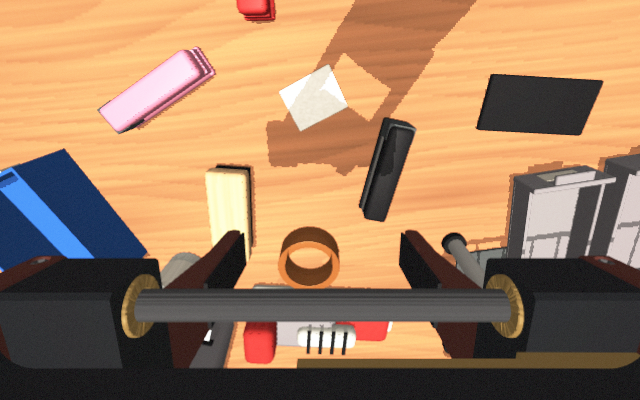

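The w1 view is turned half round and shows the drawer fronts at about (266,207) narrow and (364,205) wide. The w2 view shows the brush at (230,210) and the stapler at (388,170). I'll combine enlarged crops of all of these into one picture.

Run:
```python
import cv2,numpy as np
a=cv2.imread("pics/w1.png")[180:255,220:420]; b=cv2.imread("pics/w2.png")
f=lambda i,k:cv2.resize(i,None,fx=k,fy=k,interpolation=cv2.INTER_CUBIC)
A=f(a,4); B1=f(b[155:255,195:265],3);B2=f(b[110:230,350:420],2.5)
out=np.zeros((600,800,3),np.uint8); out[:300,:800]=A; out[300:600,0:210]=B1; out[300:600,300:475]=B2
cv2.imwrite("pics/c.png",out)
```

```text
(no output)
```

View pics/c.png

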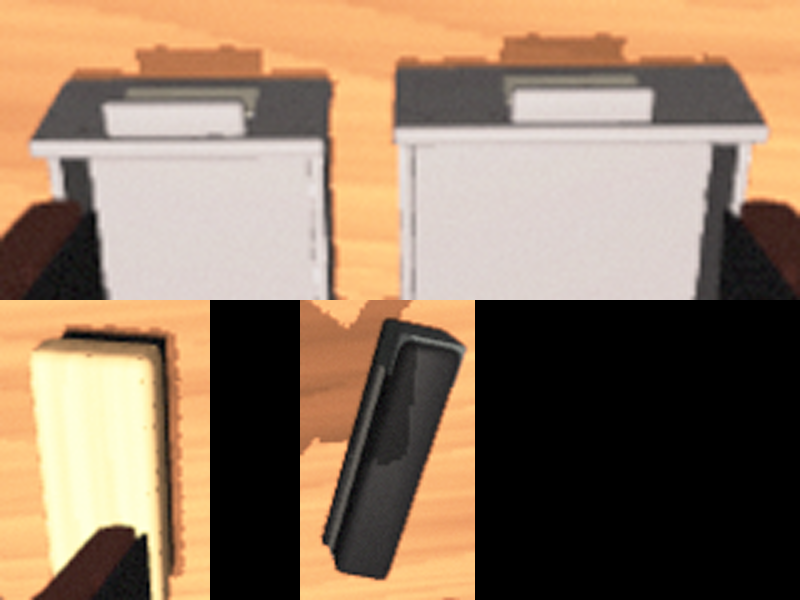

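Run:
```python
from h import *
def s(img,z,x0,y0,ox,oy,k,l):
    T=np.load(f"pics/{img}.npy")
    return np.array([pt("wrist",((u-ox+.5)/k-.5+x0,(v-oy+.5)/k-.5+y0),z,T)[:2] for u,v in l])
ang=lambda a,b:np.arctan2(*(b-a)[::-1]).round(3)
for n,l in(("nar",[(30,141),(325,138)]),("wide",[(395,127),(768,126)])):
    P=s("w1",.062,220,180,0,0,4,l); print(n,P.round(4).tolist(),P.mean(0).round(4),ang(*P)-1.571,np.linalg.norm(P[1]-P[0]))
P=s("w2",.05,195,155,0,300,3,[(35,346),(155,352),(48,585),(162,600)]);print("brush",P.round(4).tolist(),ang(P[0],P[2]),ang(P[1],P[3]),np.linalg.norm(P[1]-P[0]))
P=s("w2",.052,350,110,300,300,2.5,[(398,338),(465,345),(335,570),(385,578)]);print("stap",P.round(4).tolist(),P.mean(0),ang(P[0],P[2]),ang(P[1],P[3]),np.linalg.norm(P[1]-P[0]),np.linalg.norm(P[2]-P[0]))
```

```text
nar [[0.4896, 0.043], [0.4811, 0.1469]] [0.4853 0.0949] 0.08200000000000007 0.10425353615751397
wide [[0.475, 0.1712], [0.4654, 0.3018]] [0.4702 0.2365] 0.07299999999999995 0.13096667810423843
brush [[0.4219, -0.4002], [0.43, -0.3468], [0.5495, -0.4278], [0.5646, -0.3714]] -0.213 -0.181 0.054045961171039214
stap [[0.3852, -0.1537], [0.3921, -0.1198], [0.5156, -0.1907], [0.5239, -0.1618]] [ 0.45417594 -0.15648938] -0.276 -0.308 0.03452646500990556 0.13562000265288132
```

```bash
cat >> h.py <<'E'
YAW=.075; U=np.array([np.cos(YAW),np.sin(YAW)])
FLOOR=dict(wide=np.array([.5797,.2437]),nar=np.array([.5952,.1008]))
OFF=-.020
def axis(a): return np.array([np.sin(TILT)*np.cos(a),np.sin(TILT)*np.sin(a),-np.cos(TILT)])
def tcp(c,a,zb,h=.037):  # object centre xy, yaw, underside height
    u=np.array([np.cos(a),np.sin(a)]); g=np.append(np.array(c)+OFF*u,zb+h); return g+.019*axis(a)
def pick(c,a,h,z0=.20):
    p=tcp(c,a,0,h); q=qf(a)
    command_gripper(1.0)
    move_pose(p-.12*axis(a),q)
    movel(p,q,v=.12)
    command_gripper(0.0)
    print("grip",get_grip_width()*.088,get_finger_force(),get_time())
    movel(p+[0,0,.03],q,v=.1); print("lift",get_grip_width()*.088,get_ft_force())
def carry(c,a,h,d,dx):
    p=tcp(c,a,0,h)
    movel([.42,p[1],.22],qf(a),v=.3)
    movel([.42,0.02,.22],qf(0),v=.3)
    t=FLOOR[d]+dx*U
    pre=tcp(t-.14*U,YAW,.085,h); movel([*pre[:2],.2],qf(YAW),v=.3)
    movel(pre,qf(YAW),v=.2)
    print("pre",get_grip_width()*.088,get_time())
E
python3 - <<'E'
from h import *
c,a=(.502,-.3885),-.18
pick(c,a,.037)
carry(c,a,.037,"wide",-.017); snap("w3"); print(get_tcp_pos(),get_joint_pos())
E
```

```text
grip 0.05812486172699288 29.998128712177277 6.3333
lift 0.05787792303045857 [-7.08954546e-01 -2.01660635e-03 -2.39673197e+00]
pre 0.05755326677301155 10.5417
[0.4080287  0.23058344 0.10451919] [ 0.55351612  0.29213059  2.16291262 -0.18760452  0.51423    -0.93550036]
```

View pics/w3.png

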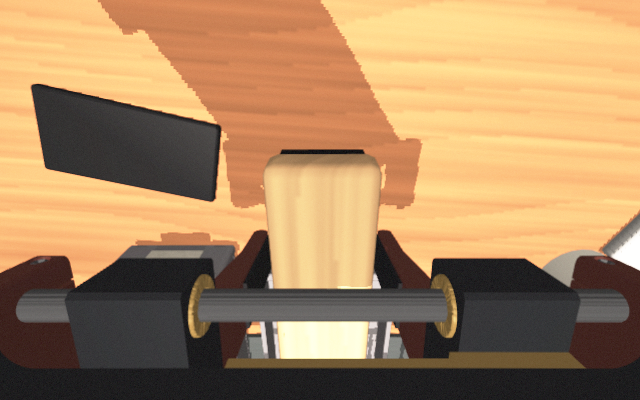

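The brush is held level and in line, with its near end at (322,155). Next I'll insert it and set it down.

```bash
cat >> h.py <<'E'
def place(d,dx,h,op):
    t=FLOOR[d]+dx*U; q=qf(YAW)
    movel(tcp(t,YAW,.085,h),q,v=.12)
    movel(tcp(t,YAW,.022,h),q,v=.08)
    f0=get_ft_force()
    hit=movel(tcp(t,YAW,.009,h),q,v=.02,until_force=3)
    p=get_tcp_pos(); print("down",hit,p[2]-tcp(t,YAW,.014,h)[2],f0,get_ft_force(),get_time())
    command_gripper(op); wait(.2); print("rel",get_ft_force(),get_grip_width())
    u=-axis(YAW)
    movel(p+.07*u,q,v=.08)
    movel(np.append((p+.07*u)[:2]-.12*U,.18),q,v=.2)
    print("out",get_time())
E
python3 - <<'E'
from h import *
place("wide",-.017,.037,.8); snap("w4"); print(get_tcp_pos())
E
```

```text
down True 0.00023315768797600722 [-0.49691101 -0.12568149 -2.62661749] [ 1.2609435  -0.94635547  2.68130831] 13.3167
rel [ 0.38513628 -0.21156591  0.311802  ] 0.7976680540445058
out 15.85
[0.41437818 0.23144203 0.17956765]
```

View pics/w4.png

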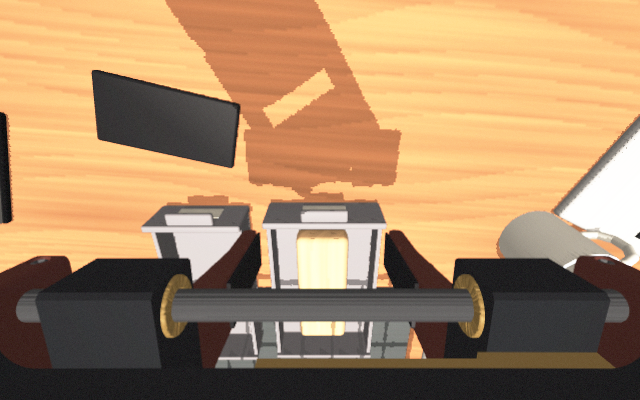

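The brush lies flat and centred in the wide drawer, at (322,285). The stapler is next.

Run:
```python
from h import *
c,a=(.456,-.1555),-.30
pick(c,a,.039)
if get_grip_width()*.088<.025: raise SystemExit("no grip")
carry(c,a,.039,"nar",-.017); print(get_ft_force()); snap("w5")
place("nar",-.017,.039,.58); snap("w6"); print(get_tcp_pos())
b=[cv2.imread(f"pics/{n}.png") for n in("w5","w6")]
cv2.imwrite("pics/d.png",cv2.resize(np.hstack(b),(800,250)))
```

```text
grip 0.03397512089779605 29.877929985523224 19.825
lift 0.03386021268381861 [-0.39726177 -0.36636552 -3.74910265]
pre 0.034048379429487685 22.7167
[-0.59305476  0.12403789 -2.70713981]
down True -0.0002479264863550351 [ 0.46544444  0.47540757 -3.77443478] [1.09785932 2.80270295 1.2612809 ] 25.5
rel [-0.13006392  0.00683657  0.71028353] 0.5820198126067476
out 28.0917
[0.4298459  0.08869485 0.17966035]
```

View pics/d.png

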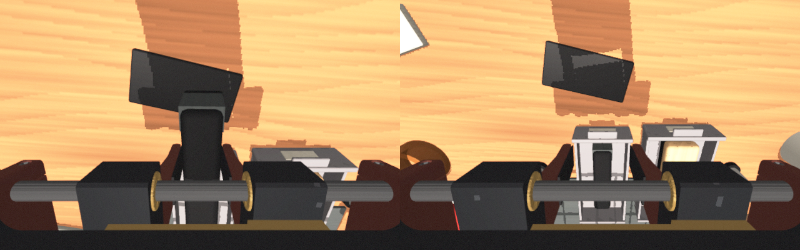

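Both items lie flat in their drawers. Before pushing I'll check the joint angles for the tilted pose along the path.

```bash
cat >> h.py <<'E'
FRONT=dict(wide=np.array([.470,.2355]),nar=np.array([.4855,.0925]))
PT=.7
def pp(d,x,z): return np.append(FRONT[d]+x*U,z)
E
python3 - <<'E'
from h import *
import h
for PT in(.6,.7,.8):
  for d in("nar","wide"):
    for x,z in((-.05,.13),(-.05,.026),(-.01,.026),(.07,.026),(.14,.026)):
        j=inverse_kinematics(pp(d,x,z),qf(YAW,PT)); print(PT,d,x,z,None if j is None else np.round(j,2))
E
```

```text
0.6 nar -0.05 0.13 [0.25 0.18 2.47 3.89 0.14 0.97]
0.6 nar -0.05 0.026 [0.25 0.57 2.5  3.33 0.53 1.55]
0.6 nar -0.01 0.026 [0.22 0.56 2.42 3.34 0.44 1.52]
0.6 nar 0.07 0.026 [0.19 0.58 2.26 3.37 0.3  1.45]
0.6 nar 0.14 0.026 [0.17 0.61 2.11 3.44 0.19 1.36]
0.6 wide -0.05 0.13 None
0.6 wide -0.05 0.026 [0.71 0.56 2.38 4.01 0.45 1.3 ]
0.6 wide -0.01 0.026 [0.64 0.57 2.31 4.02 0.4  1.21]
0.6 wide 0.07 0.026 [0.54 0.6  2.17 4.12 0.31 1.01]
0.6 wide 0.14 0.026 [0.48 0.63 2.04 4.32 0.24 0.74]
0.7 nar -0.05 0.13 [0.26 0.23 2.53 3.52 0.33 1.35]
0.7 nar -0.05 0.026 [0.26 0.66 2.55 3.32 0.77 1.59]
0.7 nar -0.01 0.026 [0.24 0.64 2.47 3.31 0.66 1.56]
0.7 nar 0.07 0.026 [0.2  0.63 2.31 3.31 0.5  1.52]
0.7 nar 0.14 0.026 [0.18 0.65 2.17 3.33 0.37 1.48]
0.7 wide -0.05 0.13 [0.76 0.29 2.41 4.44 0.44 0.87]
0.7 wide -0.05 0.026 [0.76 0.63 2.42 3.91 0.63 1.47]
0.7 wide -0.01 0.026 [0.69 0.62 2.36 3.89 0.57 1.4 ]
0.7 wide 0.07 0.026 [0.57 0.64 2.22 3.89 0.47 1.27]
0.7 wide 0.14 0.026 [0.5  0.66 2.09 3.95 0.37 1.13]
0.8 nar -0.05 0.13 None
0.8 nar -0.05 0.026 None
0.8 nar -0.01 0.026 [0.25 0.74 2.51 3.3  0.9  1.59]
0.8 nar 0.07 0.026 [0.21 0.69 2.35 3.29 0.7  1.55]
0.8 nar 0.14 0.026 [0.19 0.69 2.21 3.29 0.57 1.52]
0.8 wide -0.05 0.13 [0.82 0.35 2.45 4.22 0.58 1.14]
0.8 wide -0.05 0.026 [0.82 0.71 2.45 3.87 0.81 1.59]
0.8 wide -0.01 0.026 [0.73 0.7  2.39 3.83 0.76 1.52]
0.8 wide 0.07 0.026 [0.6  0.69 2.26 3.79 0.64 1.41]
0.8 wide 0.14 0.026 [0.52 0.7  2.13 3.79 0.54 1.31]
```

Run:
```python
from h import *
q=qf(YAW,PT)
print(get_joint_pos().round(2))
for x,z in((-.05,.2),(-.02,.2),(-.02,.16),(-.05,.16)):
    j=inverse_kinematics(pp("nar",x,z),q); print(x,z,None if j is None else j.round(2))
movel([.42,.088,.27],qf(YAW),v=.25); command_gripper(0)
print(get_joint_pos().round(2))
for t in (.1,.0,-.1):
    print(t,np.round(inverse_kinematics([.42,.088,.27],qf(YAW,t)),2))
```

```text
[ 0.19  0.09  2.18 -0.04  0.68 -1.42]
-0.05 0.2 None
-0.02 0.2 None
-0.02 0.16 [0.24 0.15 2.46 3.74 0.19 1.11]
-0.05 0.16 [0.26 0.11 2.51 3.75 0.21 1.11]
[ 0.2  -0.07  2.09 -0.03  0.92 -1.43]
0.1 [ 0.19 -0.02  2.03 -0.01  1.03 -1.45]
0.0 [ 0.18  0.04  1.97 -0.    1.13 -1.47]
-0.1 [ 0.17  0.1   1.91  0.01  1.23 -1.48]
```

Run:
```python
from h import *
q=qf(YAW,PT)
T=inverse_kinematics(pp("nar",-.05,.16),q); print(np.round(T,2))
T=np.array([.24,.15,2.46,3.74,.19,1.11])
movej([.24,.15,2.46,0,.3,-1.43]); print(get_tcp_pos().round(3),get_time())
movej(T); print(get_tcp_pos().round(3),get_ft_force().round(1),get_time())
movel(pp("nar",-.045,.12),q,v=.15); movel(pp("nar",-.045,.026),q,v=.12)
print(get_joint_pos().round(2),get_time())
def push(d):
    hit=movel(pp(d,.16,.026),q,v=.06,until_force=10)
    p=get_tcp_pos(); print(d,hit,((p[:2]-FRONT[d])@U).round(4),get_ft_force().round(1),get_time())
push("nar")
movel(pp("nar",-.045,.026),q,v=.25)
snap("w7"); print(get_time())
```

```text
[0.26 0.11 2.51 3.75 0.21 1.11]
[0.328 0.092 0.092] 30.3583
[0.464 0.09  0.159] [ 0.4 -0.3 -0.4] 33.4833
[0.26 0.66 2.54 3.32 0.75 1.59] 34.9
nar True 0.1383 [ 0.8  0.1 -0.2] 37.5667
38.4917
```

Run:
```python
from h import *
q=qf(YAW,PT)
movel(pp("wide",-.045,.026),q,v=.2)
hit=movel(pp("wide",.16,.026),q,v=.06,until_force=10)
p=get_tcp_pos(); print(hit,((p[:2]-FRONT["wide"])@U).round(4),get_ft_force().round(1),get_time())
movel(pp("wide",-.03,.026),q,v=.25)
snap("w8");a=read_camera("top");b=read_camera("side");print(get_time())
f=lambda i,k:cv2.resize(i,None,fx=k,fy=k,interpolation=cv2.INTER_CUBIC)
out=np.zeros((600,800,3),np.uint8);out[:375,:600]=f(a[20:145,155:355,::-1],3)
out[375:600,:360]=cv2.resize(cv2.imread("pics/w8.png"),(360,225));out[375:600,400:790]=f(b[125:200,290:420,::-1],3)
cv2.imwrite("pics/e.png",out)
```

```text
True 0.1431 [-0.3 -0.2 -0.1] 42.1083
43.1
```

View pics/e.png

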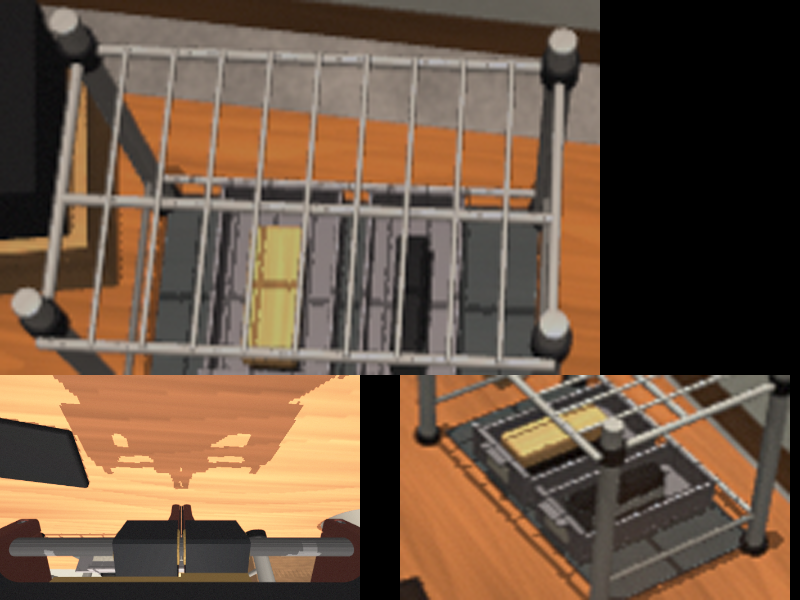

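Both drawers stop at the same depth, which fits the end stop. I'll give each a slow second push in case it bounced back, then hand in.

Run:
```python
from h import *
q=qf(YAW,PT)
for d,e in(("wide",.1431),("nar",.1383)):
    movel(pp(d,-.04 if d=="nar" else -.03,.026),q,v=.2)
    movel(pp(d,e-.015,.026),q,v=.2)
    hit=movel(pp(d,e+.01,.026),q,v=.02,until_force=12)
    p=get_tcp_pos(); print(d,hit,((p[:2]-FRONT[d])@U).round(4),get_ft_force().round(1),get_time())
    movel(pp(d,e-.02,.026),q,v=.05)
    movel(pp(d,-.03,.026),q,v=.25)
print(get_time(),get_ft_force().round(1)); job_done()
```

```text
wide True 0.1441 [-0.1  0.   0. ] 45.2167
nar True 0.1395 [-0.5 -0.1 -0.2] 49.3333
50.65 [0.4 0.  0. ]
the job is handed in; nothing more can be done
```

I handed the job in at about 51 s: the brush lies flat in the wide drawer, the stapler in the narrow one, both drawers are pushed to their end stops, and nothing else was moved that I know of.

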